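Run the self-test behind the push-latch cover

TASK

Start the tester's self-test using the fingertips only: press its push-latch cover all the way down and let go so that it springs fully open, press the button in the well underneath fully down, then push the cover over and press it all the way down again so that it stays latched shut. Nothing is to be gripped or lifted: touch the open cover gently, leave the power button alone, and leave the things lying around where they are.

Things in the scene. Friction and masses are not known exactly. Their poses are not given: they have to be found in the camera images.
- tester: low white instrument fixed on the bench, 180 mm deep (x) x 260 mm wide (y), flat deck 62 mm above the bench; origin at the centre of its underside, z up, x from its front (three ports, facing the robot) to its back, y to its left. Left half of the deck: flat display and keys, power button at the front left corner. Right half: the push-latch cover.
- cover_hinge (a point): middle of the cover's hinge line, fixed to the tester: along the tester's x through (0, -15, 62) mm of it, level with the deck. The cover is a plain grey panel, 88 mm along the hinge x 90 mm from hinge to free edge x 8 mm thick; shut, it reaches from the hinge to the tester's right (-y), its underside level with the deck, a black tongue 8 mm long below its free edge (look only).
- cover_press (a point): middle of the black ribbed press patch on the cover's outer face, 78 mm from the hinge, 12 mm from the free edge; moves with the cover. Latched: at (0, -93, 70) mm of the tester, facing up. Here the spring gives about 1 N in the opening direction at every angle; pressed from latched it sinks 7 mm to a rigid stop. Open, this outer face looks to the tester's left.
- cover (a joint): cover angle (rad): 0 latched, -0.09 pressed to the stop, 1.8 fully open (just past upright, leaning left). Push-push latch, it switches past -0.08: pressed to the stop and let go, the latched cover springs fully open in about 1 s; the open cover, pushed over by its outer face, pressed down to the same stop and let go, stays latched at 0. Another press opens it again.
- test_button (a joint): travel (m) of the test button in the well under the cover: 0 out, 0.006 fully pressed; 4 N presses it fully and it springs back by itself
- test_button_top (a point): centre of the top of the test button, plain grey, round, 24 mm across, in a 40 mm black collar; at (0, -65, 54) mm of the tester, 50 mm from the hinge line, 8 mm below the deck; presses straight down. The well is 92 mm along the hinge, 75 mm across, its floor 32 mm above the bench; the black latch housing on its right is 50 mm above the bench. Reached only with the cover open.
- power_button (a joint): travel (m) of the power button: 0 out, 0.006 pressed; must be left alone
- power_button_top (a point): centre of the top of the power button, round like the test button, standing 22 mm above the deck at the tester's front left corner, (-62, 108, 84) mm of the tester
- parts_bin: bystander, loose: open blue plastic parts bin, 110 x 160 x 60 mm; origin at the centre of its underside
- dispenser: bystander, loose: clear plastic bottle with a white cap, 60 mm across, 130 mm tall; origin at the centre of its underside
- swab_cup: bystander, loose: white plastic cup, 64 mm across, 80 mm tall; origin at the centre of its underside
- cassette: bystander, loose: blue cleaning cassette lying flat, 60 x 110 x 30 mm; origin at the centre of its underside
- adapter: bystander, loose: small grey coupling with a yellow plug at either end, 22 x 56 x 18 mm, close to the tester's near side; origin at the centre of its underside
- marker: bystander, loose: marker pen lying flat, 130 mm long, 14 mm thick, along the tester's right end; origin at the centre of its underside
- dust_cap_box: bystander, loose: low open white box of yellow caps, 70 x 70 x 22 mm, close to the tester's far side; origin at the centre of its underside

How it is judged:
By the outcome, as a careful person would: the job done as asked, in the order asked, and still so for the second after the job is handed in, with the robot touching nothing.
It also fails if it takes over 61 s, if anything falls off the work surface, if the arm or the gripper's body presses on something with over 40 N, if the wrist force passes 120 N, or if a joint passes its speed limit or range.

ROBOT

A 6-joint arm with a two-finger parallel gripper is mounted at the origin on the work surface. World frame = base frame: x ahead of the robot, y to its left, z up, the work surface at z = 0. Lengths are in m, angles in rad, forces in N, time in s.
With the tool pointing down it reaches from about 0.325 to 0.875 m from the base axis. Payload 4.4 kg.
Tool frame: the origin (TCP) lies at the centre of the arm's flange, where the gripper is bolted on; the fingertips stand 173 mm ahead of it and the grasp point (between the pads) lies 155 mm ahead of it; z points along the fingers, y is the line along which they close (so a half turn about z gives the same grasp; the last joint's range is limited). The gripper opens to 85 mm and grips with 20 to 120 N. Pads are 22 mm wide; open, the fingers measure 114 mm over their backs; the gripper's body (76 mm by 85 mm) begins 54 mm behind the grasp point. The pads swing forward as they close: fully open they stand 13 mm farther back than shut.
Start: joints at [1.19, 0.207, 1.542, -0, 1.393, -0.15], TCP at [0.131, 0.56, 0.405] pointing down, gripper open.
Joint ranges: [-2.73, 2.73], [-0.86, 2.22], [0.23, 2.46], [-1.11, 4.25], [0.08, 2.63], [-2.82, 2.82]. Speed limits (rad/s): [2.79, 2.79, 3.14, 3.14, 3.14, 3.14].

INTERFACE

Orientations are given as [roll, pitch, yaw] about the fixed x, y, z axes, in that order (R = Rz(yaw) Ry(pitch) Rx(roll)).
In Python, from plant import move_ptp, move_straight, set_joints, set_gripper, sleep, inverse_kinematics, read_state, snapshot, MotionError, close_job, recognise gives the robot as it stands. Calls block until the motion is done:
- move_ptp(position, orientation): joint-space move of the TCP to a pose.
- move_straight(position, rotation=None, feed=0.15): straight line of the TCP; rotation=None keeps the orientation; feed is the mean speed in m/s.
- set_joints(angles): joint-space move.
- set_gripper(opening, squeeze=None): opening from 0.0 (shut) to 1.0 (fully open); squeeze is the grip in N (None keeps the last); returns when the fingers have stopped.
- sleep(seconds).
- inverse_kinematics(position, orientation): joint angles nearest the present ones, or None.
- read_state(): the state.
- snapshot(name): name is "scene" or "top"; returns a dict with "pixels" (400x640x3 uint8, red, green, blue), "fx", "fy", "cx", "cy" (pixels), "D" ([k1, k2, p1, p2, k3] as OpenCV has them; the pictures are not rectified), "rvec" (rotation vector, rad) and "tvec" (3), from world to camera coordinates, as OpenCV has them. Camera axes: x right, y down, z forward; pixel columns grow to the right and rows downward; lengths in m; the calibration is good to about 2 mm. A picture is of the moment at which its call begins. There is no depth.
A pose or a line that the arm cannot do raises MotionError and nothing moves.
- close_job(): hands the job in; it is judged then, once.
Trained networks look in a picture, given as the dict that the camera call returned (one of the last four; its "shot" number tells which), for a name from the list of things; names that differ only in an ending like _2 or _b are one class to them, and where a whole thing is asked for, a point or a joint stands for the part that bears it (a point fixed in the world has none). Each returns a list of dicts, best first, with "confidence" (0 to 1); they miss things now and then, are a little off and sometimes report something else, mostly with a low value. They report only what shows in the picture. A call takes as long as a camera call.
- recognise(picture, label): "pixel" ([column, row] in pixels, amid what is visible of it).
The state is a dict: "time_s": time; "joint_positions": joint angles; "qd": joint speeds; "tau": joint torques, N m; "eef_pos": TCP position; "orientation": TCP orientation; "wrist_force": force on the tool from outside, world axes, zero at the start; "moment": the same for the moment, N m; "opening": opening from 0.0 (shut) to 1.0 (fully open); "gripper_force": force on a finger pad.
Only numpy, scipy, OpenCV 4.12 (cv2) and the standard library are available. Lean on these libraries where they do the work, as an engineer would, in place of code of your own. Each camera call takes 0.05 s, during which the arm holds its last target. There are 200 camera calls.

## Working session

There is one attempt and no reset: what is moved stays moved. The work goes in short steps, each a Python script; the robot and the scene stay as the last script left them, time stands still between calls to the robot, and variables do not carry over. Pictures are saved under pics/ and viewed, at most 10 in all, crops included, and the job is handed in when it is done.

```bash
ls; mkdir -p pics
python3 - <<'E'
from plant import *
import cv2
for n in ["scene","top"]:
    s=snapshot(n); cv2.imwrite(f"pics/{n}0.png",s["pixels"][:,:,::-1])
    print(n,{k:s[k] for k in ("fx","fy","cx","cy","D","rvec","tvec")})
    for l in ["tester","cover_press","cover_hinge","power_button_top","test_button_top","adapter","marker","dust_cap_box","dispenser","parts_bin","swab_cup","cassette"]:
        print(l,[(r["pixel"],round(r["confidence"],2)) for r in recognise(s,l)[:2]])
print(read_state())
E
```

```text
pics
scene {'fx': 383.20091885997897, 'fy': 383.20091885997897, 'cx': 316.0039319759346, 'cy': 202.24274030243652, 'D': array([-0.00879276,  0.        ,  0.        ,  0.        ,  0.        ]), 'rvec': array([ 2.12861789,  0.85575122, -0.42432237]), 'tvec': array([-0.41836441, -0.20437364,  1.61725849])}
tester [([313.5, 217.4], 0.71)]
cover_press [([301.7, 213.1], 0.72)]
cover_hinge [([311.7, 217.1], 0.84)]
power_button_top []
test_button_top []
adapter []
marker [([267.5, 240.0], 0.55)]
dust_cap_box [([351.7, 240.2], 0.71), ([188.9, 244.5], 0.71)]
dispenser [([187.0, 246.4], 0.73)]
parts_bin [([396.0, 171.5], 0.64)]
swab_cup [([203.9, 278.7], 0.73), ([349.1, 240.6], 0.51)]
cassette [([354.0, 145.7], 0.76)]
top {'fx': 482.71665933640514, 'fy': 482.71665933640514, 'cx': 317.2509072768507, 'cy': 199.43775420697645, 'D': array([-0.04781355,  0.        ,  0.        ,  0.        ,  0.        ]), 'rvec': array([ 2.06671602, -2.14329026,  0.2318516 ]), 'tvec': array([-0.0087302 ,  0.58808237,  1.26871914])}
tester [([315.4, 197.2], 0.83)]
cover_press [([339.0, 199.3], 0.89)]
cover_hinge [(
[... 426 characters left out ...]
7, 207.9], 0.31)]
{'time_s': 1.3, 'joint_positions': array([ 1.19050925e+00,  2.06623225e-01,  1.54147064e+00, -1.35044156e-05,
        1.39352627e+00, -1.50521408e-01]), 'qd': array([ 0.00135148, -0.00154716,  0.00066398,  0.00076375,  0.00018483,
        0.00018077]), 'tau': array([-8.52092926e-04, -3.83069015e+01, -2.91953498e+01, -1.46366351e-04,
        1.05667761e-03, -6.28541486e-06]), 'eef_pos': array([0.13098506, 0.55989383, 0.40468242]), 'orientation': array([-3.14156349e+00,  9.02092106e-06,  2.91182937e+00]), 'wrist_force': array([-0.37812158, -0.42337415,  0.53284029]), 'moment': array([-0.02384938, -0.0095916 ,  0.02777794]), 'gripper_force': 0.0, 'opening': 1.0013713396588155}
```

```bash
python3 -c "
import cv2
a=cv2.imread('pics/top0.png')[130:270,240:410];cv2.imwrite('pics/top0c.png',cv2.resize(a,None,fx=4,fy=4,interpolation=cv2.INTER_CUBIC))"
```

```text
(no output)
```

View pics/top0c.png

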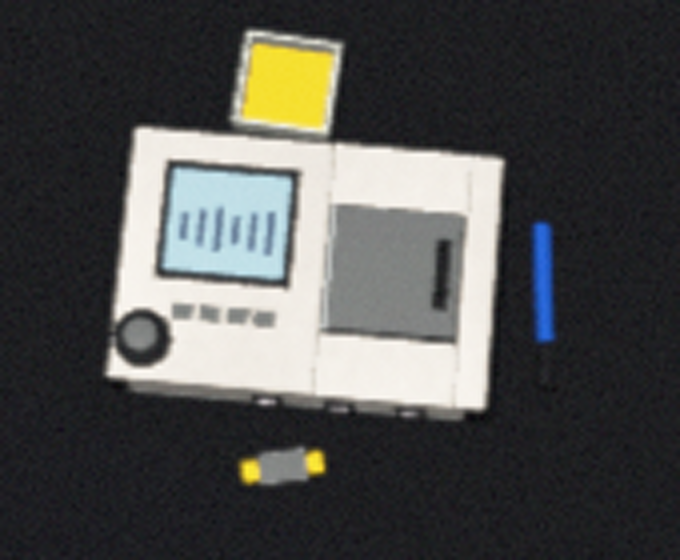

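View pics/scene0.png

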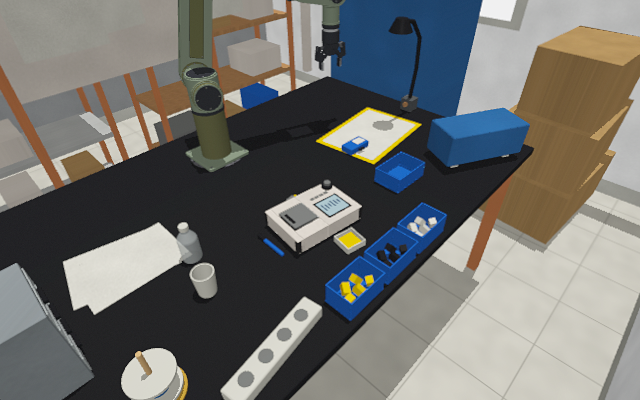

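```bash
cat > h.py <<'E'
import numpy as np, cv2
from scipy.optimize import least_squares
from plant import *
def proj(s,P):
    K=np.array([[s["fx"],0,s["cx"]],[0,s["fy"],s["cy"]],[0,0,1.]])
    return cv2.projectPoints(np.array(P,float).reshape(-1,1,3),s["rvec"],s["tvec"],K,s["D"])[0][:,0]
def T(p,P):
    c,s=np.cos(p[2]),np.sin(p[2]); P=np.array(P,float)
    return P@np.array([[c,s,0],[-s,c,0],[0,0,1]])+[p[0],p[1],0]
E
python3 - <<'E'
from h import *
s=snapshot("top")
crop=np.array([(135,127),(503,158),(487,411),(107,377),(441,274),(467,213),(459,341),(143,335)])
px=(crop+.5)/4-.5+[240,130]
loc=np.array([(90,130,62),(90,-130,62),(-90,-130,62),(-90,130,62),(0,-93,70),(44,-105,70),(-44,-105,70),(-62,108,84)])/1000
f=lambda p:(proj(s,T(p,loc))-px).ravel()
r=least_squares(f,[.55,0,0],loss='soft_l1')
print(r.x,f(r.x).reshape(-1,2).round(2).tolist())
np.save("pose.npy",r.x)
for l in [(0,-93,70),(0,-65,54),(0,-15,62)]: print(T(r.x,np.array([l])/1000), )
q=snapshot("scene"); print("scene press",proj(q,T(r.x,loc[[4,7]])))
p=r.x
# reachability
c=T(p,[[0,-.093,.070]])[0]
for yaw in (p[2],p[2]+np.pi/2,p[2]-np.pi/2,p[2]+np.pi): print(yaw,inverse_kinematics(list(c+[0,0,.25]),[np.pi,0,yaw]))
E
```

```text
[ 0.59723884 -0.02918139 -0.12248781] [[0.27, 0.01], [0.31, -0.18], [0.04, -0.17], [0.31, 0.26], [0.56, 0.24], [-0.49, 0.42], [-0.71, -0.49], [-0.36, -0.08]]
[[ 0.58587594 -0.12148461  0.07      ]]
[[ 0.58929703 -0.09369439  0.054     ]]
[[ 0.59540612 -0.044069    0.062     ]]
scene press [[288.78920583 219.09811837]
 [325.76348251 181.61583045]]
-0.12248780885682686 [-3.49026691e-01  3.34474328e-01  1.56399578e+00 -4.44089210e-16
  1.24312254e+00  1.34425745e+00]
1.4483085179380697 [-0.34902669  0.33447433  1.56399578  0.          1.24312254 -0.22653888]
-1.6932841356517234 None
3.0191048447329663 [-0.34902669  0.33447433  1.56399578  0.          1.24312254 -1.79733521]
```

```bash
cat >> h.py <<'E'
p=np.load("pose.npy") if __import__("os").path.exists("pose.npy") else None
L=.173
def pose(y,z,x=0.): # tip position in tester frame, mm
    w=T(p,[[x/1000,y/1000,z/1000]])[0]; return list(w+[0,0,L]),[np.pi,0,p[2]+np.pi/2]
def go(y,z,feed=.15,x=0.): move_straight(pose(y,z,x)[0],None,feed)
def F(): return read_state()["wrist_force"]
def tip():
    s=read_state(); d=np.array(s["eef_pos"])-[p[0],p[1],L]; c,n=np.cos(p[2]),np.sin(p[2])
    return s["time_s"],np.round([1000*(c*d[0]+n*d[1]),1000*(c*d[1]-n*d[0]),1000*d[2]],1),np.round(s["wrist_force"],1)
def press(y,z0,zmin,fmax,step=1.,feed=.03):
    z=z0
    while z>zmin:
        z-=step; go(y,z,feed); t=tip(); print(z,t[0],t[1],t[2])
        if t[2][2]>fmax: break
E
python3 - <<'E'
from h import *
set_gripper(0.0,20); print(tip(), read_state()["opening"])
move_ptp(*pose(-93,150)); print(tip())
go(-93,76,.12); print(tip())
press(-93,76,70,3,2)
E
```

```text
(2.1667, array([-534.7,  527.7,  231.7]), array([ 0.5,  0. , -0.1])) -4.7113017796311036e-05
(5.0583, array([  0. , -92.1, 150.1]), array([-1.3, -0.1, -0.1]))
(5.825, array([  0.4, -93. ,  76.6]), array([-0.9, -0.5,  0.4]))
74 6.075 [  0.3 -93.1  74.8] [ 0.4 -0.1  0.5]
72 6.325 [ -0.1 -93.   71.9] [-0.1 -0.7  0.4]
70 6.575 [  0.2 -93.1  70.2] [-0.3 -0.6  1.4]
```

Run:
```python
from h import *
press(-93,70,59,12,1)
sleep(.2); print(tip())
go(-190,165,.35); print(tip()); sleep(1.); 
s=snapshot("scene"); cv2.imwrite("pics/s1.png",cv2.resize(s["pixels"][150:270,230:390,::-1],None,fx=4,fy=4,interpolation=cv2.INTER_CUBIC))
```

```text
69 6.825 [  0.1 -93.1  69.1] [ 0.2 -1.4  1.5]
68 7.075 [  0.1 -93.1  68. ] [ 0.1 -1.3  1.7]
67 7.325 [  0.  -93.1  67. ] [ 0.8 -0.3  1.6]
66 7.575 [  0.  -93.1  66. ] [ 0.3 -1.   0.7]
65 7.825 [ -0.  -93.   64.9] [ 0.3 -1.4  0.4]
64 8.075 [ -0.  -93.   63.9] [ 0.3 -1.6  0.5]
63 8.325 [  0.1 -93.   63.6] [-1.9 -0.1  4.1]
62 8.575 [  0.1 -93.   63.4] [-2.7  0.6  9.6]
61 8.825 [  0.2 -93.   63.2] [-5.2 -1.1 13.7]
(9.025, array([  0.2, -93. ,  63.2]), array([-5. ,  0.5, 12.5]))
(9.5833, array([  -0.3, -190.1,  164.7]), array([ 0.3,  0.1, -1.6]))
```

View pics/s1.png

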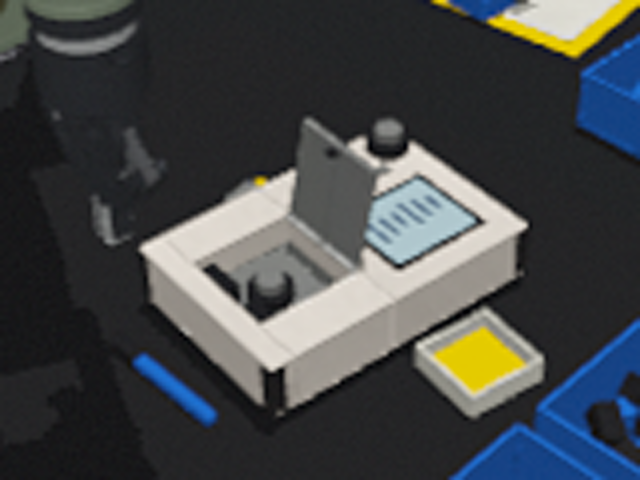

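The picture shows the cover fully open (upright panel at crop ~(335,190)), test button exposed at crop (270,285). Press the button next.

Run:
```python
from h import *
go(-68,150,.3); go(-67,57,.15); print(tip())
press(-67,57,43,12,1)
sleep(.3); print(tip())
go(-67,60,.1); go(-80,175,.3); print(tip())
```

```text
(11.9583, array([  0.6, -67.7,  57.9]), array([0.3, 0.5, 0.2]))
56 12.2083 [  0.5 -67.1  57.1] [-0.2 -0.3 -0.9]
55 12.4583 [ -0.  -66.9  55.1] [-0.1 -0.5 -0.1]
54 12.7083 [  0.1 -67.   54.2] [-0.2  0.1  1.8]
53 12.9583 [  0.2 -67.   53.2] [ 0.2 -0.6  1.6]
52 13.2083 [  0.1 -67.   52.1] [0.5 0.1 2.9]
51 13.4583 [  0.1 -67.   51.1] [-0.9 -0.   3.2]
50 13.7083 [  0.1 -67.   50.1] [0.6 0.7 2.9]
49 13.9583 [  0.1 -67.   49.1] [0.7 0.8 3.3]
48 14.2083 [  0.2 -67.   48.5] [-0.9  0.9  5.3]
47 14.4583 [  0.2 -67.   48.3] [-2.2  0.6 10.3]
46 14.7083 [  0.3 -67.   48.3] [-4.2  2.3 15.1]
(15.0083, array([  0.3, -67. ,  48.3]), array([-4.3,  1.7, 15.3]))
(15.8333, array([ -0.2, -80.2, 175. ]), array([ 0. ,  0.2, -0.2]))
```

Run:
```python
from h import *
go(45,190,.3); go(45,135,.2); print(tip())
for th in np.arange(1.8,-.001,-.09):
    r=78+8*(1-th/1.8); y=-15-r*np.cos(th)+8*np.sin(th)+11; z=62+r*np.sin(th)+8*np.cos(th)
    go(y,z,.06); t=tip(); print(round(th,2),round(y,1),round(z,1),*t)
    if np.linalg.norm(t[2])>7: print("STOP"); break
s=snapshot("scene"); cv2.imwrite("pics/s2.png",cv2.resize(s["pixels"][150:270,230:390,::-1],None,fx=4,fy=4,interpolation=cv2.INTER_CUBIC))
```

```text
(16.825, array([ -0.4,  43.9, 133.6]), array([ 0.3, -0. , -0.1]))
1.8 21.5 136.1 17.3667 [  0.2  21.2 136.7] [ 0.7  0.9 -0.9]
1.71 14.8 138.5 17.6333 [ -0.   14.6 138.6] [0.3 1.3 0.4]
1.62 7.9 140.3 17.9 [ -0.    7.5 140.3] [-0.7  1.   0.4]
1.53 0.8 141.5 18.1667 [ -0.    0.3 141.5] [-0.8  1.  -0.9]
1.44 -6.5 142.0 18.4333 [  0.   -6.9 142. ] [0.3 1.3 0.2]
1.35 -13.7 141.8 18.7083 [  0.  -14.2 141.8] [-0.8  0.3  0. ]
1.26 -21.0 141.0 18.9833 [  0.  -21.4 141. ] [-0.3  1.8  1.2]
1.17 -28.2 139.5 19.2583 [ 1.000e-01 -2.860e+01  1.395e+02] [ 0.4  1.7 -0. ]
1.08 -35.2 137.4 19.5333 [  0.  -35.7 137.3] [-0.3  1.6  0.1]
0.99 -42.1 134.6 19.8083 [ -0.  -42.5 134.5] [-0.7  0.6  0.8]
0.9 -48.7 131.2 20.0833 [-1.00e-01 -4.91e+01  1.31e+02] [0.5 0.6 1.7]
0.81 -55.0 127.2 20.3583 [-1.000e-01 -5.540e+01  1.269e+02] [-0.4  0.8  0.1]
0.72 -61.0 122.6 20.6333 [-1.000e-01 -6.130e+01  1.223e+02] [-1.   0.3  0.9]
0.63 -66.5 117.5 20.9083 [-1.000e-01 -6.680e+01  1.171e+02] [0.5 0.5 0.6]
0.54 -71.6 111.8 21.1833 [-1.000e-01 -7.190e+01  1.114e+02] [-0.3  0.9  1.5]
0.45 -76.2 105.7 21.4583 [ -0.2 -76.4 105.2] [0.1 0.6 0.8]
0.36 -80.2 99.2 21.7333 [ -0.2 -80.4  98.7] [-0.   0.5  1. ]
0.27 -83.6 92.3 22.0083 [ -0.2 -83.8  91.8] [-0.1 -0.5  1.9]
0.18 -86.4 85.1 22.2833 [ -0.2 -86.5  84.5] [-0.7 -0.1  0.6]
0.09 -88.5 77.7 22.5667 [  0.2 -88.7  77.6] [ 0.5 -0.4  1.7]
-0.0 -90.0 70.0 22.85 [ -0.6 -90.1  69. ] [0.8 0.5 1.2]
```

View pics/s2.png

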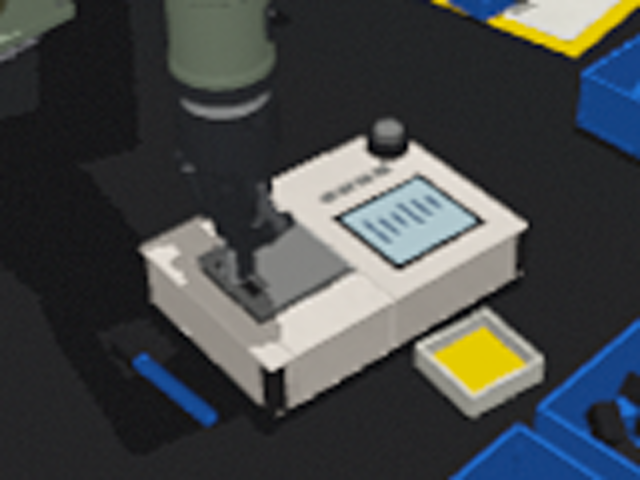

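The picture shows the cover held down flat under the fingertips (crop ~(250,285)), with nothing else moved. Press it to the stop and let go straight up.

Run:
```python
from h import *
press(-90,70,58,12,1)
sleep(.2); print(tip())
go(-90,76,.08); print(tip()); go(-120,190,.3); go(-230,200,.3); sleep(.8); print(tip())
s=snapshot("scene"); a=cv2.resize(s["pixels"][150:270,230:390,::-1],None,fx=3,fy=3,interpolation=cv2.INTER_CUBIC)
s=snapshot("top"); b=cv2.resize(s["pixels"][130:270,240:410,::-1],(437,360),interpolation=cv2.INTER_CUBIC)
cv2.imwrite("pics/s3.png",np.hstack([a,b])[:, :800]); cv2.imwrite("pics/s3.png",cv2.resize(np.hstack([a,b]),(790,310)))
```

```text
69 23.15 [ -0.2 -90.   68.8] [ 0.1 -0.   0.5]
68 23.4 [  0. -90.  68.] [-0.6  0.2  1. ]
67 23.65 [  0.1 -90.1  67. ] [-0.8 -0.6  1.2]
66 23.9 [  0.1 -90.1  66.1] [ 0.6 -1.2  0.7]
65 24.15 [  0.1 -90.1  65. ] [ 0.8 -0.8  1. ]
64 24.4 [  0.1 -90.1  64. ] [ 0.8 -1.4  0.6]
63 24.65 [  0.2 -90.1  63.8] [-1.  -0.9  5.2]
62 24.9 [  0.3 -90.1  63.6] [-2.4 -0.7  9.6]
61 25.15 [  0.3 -90.1  63.5] [-4.6  0.9 13.9]
(25.35, array([  0.3, -90.1,  63.5]), array([-4.4, -0.1, 14. ]))
(25.6917, array([  0.1, -89.8,  76.3]), array([-0.5, -0.5,  0.2]))
(27.55, array([  -0. , -230. ,  200.1]), array([ 0.4, -0.5, -0.3]))
```

View pics/s3.png

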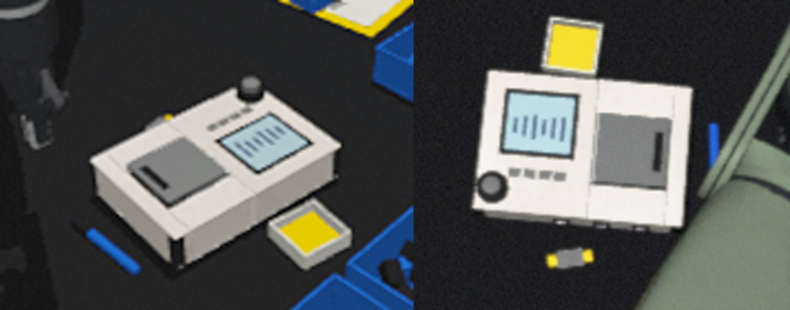

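Both views show the cover latched flat (scene panel ~(180,170), top panel ~(632,150)), with the adapter, marker and cap box in place and the arm clear.

```bash
python3 -c "
from plant import *
print(close_job())"
```

```text
the job is handed in; nothing more can be done
None
```

The job is done and handed in at about 28 s: the cover was pressed and sprang open, the test button was pressed fully down, and the cover was pushed over and pressed to the stop, and it stayed latched shut in both camera views; the power button was not touched, nothing near the tester looked moved, and the arm was clear.

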